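Reset a worn gate valve to half a turn open

TASK

Set the water feed of the laundry room: turn the red handwheel clockwise until the gate valve is snugly shut, without forcing it into its rubber seat, then open it anticlockwise so that its stem is really lifted by half a turn of the drive. The wheel is worn loose on its drive, so turning it the other way first only takes up free play that differs from valve to valve and does not count. Then let go, and leave the other things on the counter as they are.

Things in the scene. Friction and masses are not known exactly. Their poses are not given: they have to be found in the camera images.
- valve: Brass gate valve in a copper pipe, fixed to the counter. Origin on the counter under the wheel's axis, z up along it; the pipe runs along y, 55 mm up, and bends down into the counter 170 mm to either side. Under the wheel: bonnet flange (radius 34 mm, top 95 mm up) and sleeve (radius 21 mm, top 152 mm up). Place and yaw vary.
- wheel: Red level handwheel, its plane 165 mm above the counter, turning in place. Origin at its centre, z up. Rim radius 80 mm to the middle of a round bar 14 mm thick; three round spokes 11 mm thick at 0, 120 and 240 degrees from its x axis; hub radius 16 mm, 24 mm tall. A finger put down through one of the three openings can push on a spoke; the rim can be gripped.
- spoke_mark (a point): White mark on the spoke along the wheel's x axis, 50 mm from the wheel's centre; turns with the wheel. Clockwise from above (yaw falling) closes the valve. The wheel starts up to 0.25 rad from the closing end of its free play, the drive 0.5 to 1.3 rad short of shut.
- drive_nut (a point): Drive nut on the wheel's axis inside the sleeve, 135 mm above the counter, unseen. The wheel is loose on it: in the free play (some 0.45 to 1.8 rad, constant for a valve, met at each reversal) it turns with about 0.03 N m; beyond it the wheel drives the nut, against about 0.3 N m either way (7 N at 45 mm from the axis). The nut stays where it is left.
- stem_tip (a point): Top of the threaded steel stem, 10 mm thick, standing out of the hub: 202 mm above the counter when the valve is just shut. It does not turn; it rises 4 mm per full turn of the drive nut, so 2 mm for the half turn wanted.
- seat (a point): Rubber seat inside the valve, on its axis 30 mm above the counter, unseen. When shut the gate meets it and the turning moment climbs by about 4 N m per rad of drive above the usual 0.3 N m. Snugly shut is about 0.6 N m in all (14 N at 45 mm from the axis); about 1.3 N m (29 N there) drives the nut 0.25 rad into the rubber and damages it.
- detergent: Blue plastic bottle, radius 32 mm, 150 mm tall, standing on the counter; origin at the centre of its foot. Leave alone.
- cup: White cup, radius 36 mm, 85 mm tall, standing on the counter; origin at the centre of its foot. Leave alone.
- wrench: Steel wrench lying on the counter, origin under its middle, along its own x. Leave alone.
- brush: Small brush lying on the counter, origin under its middle, along its own x. Leave alone.

How it is judged:
By the outcome, as a careful person would: the job done as asked, in the order asked, and still so for the second after the job is handed in, with the robot touching nothing.
It also fails if it takes over 67 s, if anything falls off the work surface, if the arm or the gripper's body presses on something with over 40 N, if the wrist force passes 120 N, or if a joint passes its speed limit or range.

ROBOT

A 6-joint arm with a two-finger parallel gripper is mounted at the origin on the work surface. World frame = base frame: x ahead of the robot, y to its left, z up, the work surface at z = 0. Lengths are in m, angles in rad, forces in N, time in s.
With the tool pointing down it reaches from about 0.25 to 0.725 m from the base axis. Payload 4 kg.
Tool frame: the origin (TCP) lies between the finger pads; the fingertips stand finger_overhang ahead of it and the grasp point (between the pads) lies 6 mm ahead of it (finger_overhang is the distance from the TCP to the fingertips, in m); x points along the fingers, y is the direction in which the jaws open and shut, and the axes are right-handed (so a half turn about x gives the same grasp; the last joint's range is limited). The gripper opens to 85 mm and grips with 20 to 120 N. Pads are 22 mm wide; open, the fingers measure 114 mm over their backs; the gripper's body (76 mm by 85 mm) begins 54 mm behind the grasp point. The pads swing forward as they close: fully open they stand 13 mm farther back than shut.
Start: joints at [1.24, 0.241, 0.005, 1.335, 0, 1.571], TCP at [0.162, 0.473, 0.256] pointing down, gripper open.
Joint ranges: [-2.72, 2.72], [-1.05, 1.87], [-1.09, 1.28], [-1.99, 2.15], [-1.42, 1.44], [-3.14, 3.14]. Speed limits (rad/s): [2.79, 2.79, 3.14, 3.14, 3.14, 3.14].

INTERFACE

Orientations are given as a 3x3 rotation matrix whose columns are the frame's x, y, z axes.
In Python, from rig import get_obs, snapshot, camera_info, job_done, search_frame, regions_of, tip_of, finger_overhang gives the robot as it stands.
- The arm moves only by the tool servo_tool, never from a script. Its argument "series" is a list of rows, each a list of 3 entries, a list of its own where there are three numbers: the shift along the tool's x, y, z in units of 0.5 m (1.0 is 0.5 m), then the turn, a rotation vector about the tool's x, y, z in units of 30 degrees (1.0 is 30 degrees), then the finger opening in mm, from 0 to 85.4. A call has 1 to 20 rows; each row is the pose to reach, as a shift and turn from the pose measured when the call began, along the tool's axes at that moment; what a row does not reach only later rows make up. A row lasts 1/10 s, in which the tool goes at most 50 mm and 8.59 degrees, less where a joint would pass 70% of its speed; a pose out of reach is approached as far as the arm can. A call with a number of a shift or a turn outside -1 to 1 is refused whole. A call with a gripper value outside its range is refused whole. The fingers move at their own pace and stop on an object; "force" is the grip in N (left out, the last holds). Time passes only in rows, so rows that repeat a pose let the fingers close. It gives the time, the measured TCP pose, the force and the opening at its end, in the units of the state.
- get_obs(): the state, without advancing time (a new reading comes with each control period).
- snapshot(name): name is "side" or "top" or "wrist"; returns (picture, depth): 384x512x3 uint8, red, green, blue; 384x512 float32, m along the optical axis (not along the pixel's ray), 0 where there is no reading.
- camera_info(name): a dict with "fx", "fy", "cx", "cy" (pixels), "k1" (the pictures are not rectified: a ray, as slopes to the right and down, at radius r is drawn at 1 + k1 r^2 times it, then the intrinsics apply), "position" and "orientation" of the camera in the world. Camera axes: x right, y down, z forward; pixel columns grow to the right and rows downward; lengths in m; the calibration is good to about 2 mm. A picture is of the moment at which its call begins: read the wrist's pose just before it. camera_info takes no time and is no camera call; for the wrist camera it gives the pose at the moment of the call.
- job_done(): hands the job in, once; it reports no verdict.
Trained networks look in the newest picture that a camera, given by its name, has taken for a name from the list of things; names that differ only in an ending like _2 or _b are one class to them, and where a whole thing is asked for, a point or a joint stands for the part that bears it (a point fixed in the world has none). Each returns a list of dicts, best first, with "conf" (0 to 1); they miss things now and then, are a little off and sometimes report something else, mostly with a low value. They report only what shows in the picture. A call takes as long as a camera call.
- search_frame(camera, target): "point" ([x, y, z] in m, in world coordinates, good to about 4 mm: the middle of the surface that is visible of it).
- regions_of(camera, target): "pixels" (384x512 bool, what is visible of it).
- tip_of(camera, target): "point" ([x, y, z] in m, in world coordinates, good to about 4 mm: a listed point, or the origin of a listed thing).
The state is a dict: "time": time; "joint_pos": joint angles; "qd": joint speeds; "effort": joint torques, N m; "tcp_pos": TCP position; "tool_rot": TCP orientation; "force": force on the tool from outside, world axes, zero at the start; "wrist_torque": the same for the moment, N m; "gripper_width": finger opening in m.
Only numpy, scipy, OpenCV 4.12 (cv2) and the standard library are available. Lean on these libraries where they do the work, as an engineer would, in place of code of your own. Each camera call takes 0.05 s, during which the arm holds its last target. There are 200 camera calls.

## Working session

There is one attempt and no reset: what is moved stays moved. The work goes in short steps, Python scripts to look and compute and a tool call to move; the robot and the scene stay as the last step left them, time stands still between calls to the robot, and variables do not carry over. Pictures are saved under pics/ and viewed, about 8 in all and at most 12, crops included, and the job is handed in when it is done.

Besides the shell and the picture viewer there is one more tool, called after "Request:" as name(argument=value, ...) on one line, values as JSON. servo_tool: Moves the arm, as the interface text tells. Its arguments: {"type":"object","properties":{"series":{"type":"array","items":{"type":"array"}},"force":{"type":"number"}},"required":["series"]}

```bash
mkdir -p pics; ls
python3 - <<'E'
from rig import *
import cv2, numpy as np
np.set_printoptions(precision=4,suppress=True)
o=get_obs(); print({k:np.round(v,4).tolist() for k,v in o.items()}, finger_overhang)
ims=[]
for c in("top","side"):
    p,d=snapshot(c); ims.append(p)
    for t in("wheel","spoke_mark","stem_tip","valve","detergent","cup","wrench","brush"):
        r=tip_of(c,t)
        print(c,t,[(np.round(x["point"],4).tolist(),round(x["conf"],2)) for x in r[:2]])
    i=camera_info(c); print(c,i["position"],i["fx"])
cv2.imwrite("pics/a.png",cv2.cvtColor(np.vstack(ims)[:, :],cv2.COLOR_RGB2BGR)[:, :] if 0 else cv2.resize(cv2.cvtColor(np.hstack(ims),cv2.COLOR_RGB2BGR),(800,300)))
cv2.imwrite("pics/top.png",cv2.cvtColor(ims[0],cv2.COLOR_RGB2BGR))
print(get_obs()["time"])
E
```

```text
pics
{'time': 0.0, 'joint_pos': [1.24, 0.2414, 0.0037, 1.3352, 0.0, 1.5708], 'qd': [0.0018, 0.0006, -0.0001, 0.0003, 0.0016, -0.0013], 'effort': [0.001, -37.2322, 25.2406, 0.0168, 0.0001, 0.0], 'tcp_pos': [0.1622, 0.4723, 0.2554], 'tool_rot': [[-0.0007, 0.3248, 0.9458], [-0.002, 0.9458, -0.3248], [-1.0, -0.0021, -0.0]], 'force': [0.1215, 0.6765, -0.4254], 'wrist_torque': [0.0292, 0.032, 0.0055], 'gripper_width': 0.0851} 0.025
top wheel [([0.5523, -0.0875, 0.1659], 0.85)]
top spoke_mark [([0.5393, -0.0383, 0.1684], 0.82), ([0.6267, 0.0576, 0.0009], 0.29)]
top stem_tip [([0.5519, -0.0841, 0.1364], 0.61), ([0.5535, -0.0843, 0.2052], 0.45)]
top valve [([0.5553, -0.0857, 0.0322], 0.71)]
top detergent []
top cup [([0.7303, -0.0991, -0.0021], 0.95), ([0.5387, -0.0364, 0.1645], 0.59)]
top wrench [([0.4959, -0.2558, -0.001], 0.76)]
top brush [([0.3602, -0.0433, 0.0012], 0.82)]
top [0.3586 0.0273 1.0568] 407.7863544899684
side wheel [([0.5522, -0.0851, 0.1684], 0.8)]
side spoke_mark [([0.5362, -0.0385, 0.1693], 0.92)]
side stem_tip [([0.555, -0.0858, 0.2004], 0.53)]
side valve [([0.5537, -0.091, -0.0026], 0.9)]
side detergent [([0.6257, 0.0521, 0.001], 0.76)]
side cup [([0.736, -0.1001, -0.0026], 0.83), ([0.3587, -0.0435, 0.0006], 0.56)]
side wrench [([0.4874, -0.2525, 0.0046], 0.89)]
side brush [([0.3575, -0.043, 0.0029], 0.72), ([0.5531, -0.0861, 0.1355], 0.38)]
side [0.3867 0.6396 0.5836] 440.73980485655756
0.9
```

View pics/a.png

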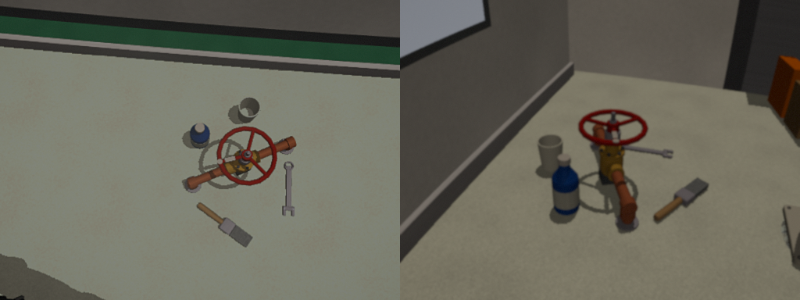

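The images show the red wheel centred near (0.553, -0.086), with its white mark at about 108°. The cup, bottle, wrench and brush are all clear of the wheel. I'll fit the wheel's centre and yaw more precisely.

```bash
cat > h.py <<'E'
from rig import *
import cv2, numpy as np
from scipy.optimize import least_squares
C0=np.array([0.553,-0.086])
def fit(c,yaw0,ctr=None,save=None):
    """wheel centre and yaw from the red pixels, rays cut with the plane z=0.165"""
    info=camera_info(c); p,d=snapshot(c)
    if save: cv2.imwrite(save,cv2.cvtColor(p,cv2.COLOR_RGB2BGR))
    q=p.astype(int); m=(q[...,0]>1.8*q[...,1]+15)&(q[...,0]>1.8*q[...,2]+15)
    v,u=np.nonzero(m)
    xy=np.c_[(u-info["cx"])/info["fx"],(v-info["cy"])/info["fy"]]; s=xy.copy()
    for _ in range(8): s=xy/(1+info["k1"]*(s**2).sum(1))[:,None]
    R=np.array(info["orientation"]); P=np.array(info["position"])
    w=np.c_[s,np.ones(len(s))]@R.T
    X=(P+w*((0.165-P[2])/w[:,2])[:,None]); zz=P[2]+w[:,2]*d[v,u]
    r0=np.hypot(*(X[:,:2]-C0).T)
    X=X[(r0<.092)&(r0>.026)&(abs(zz-.168)<.015),:2]
    def res(a):
        cx=a[:2] if ctr is None else np.array(ctr)
        D=X-cx; r=np.hypot(*D.T); t=np.arctan2(D[:,1],D[:,0])-a[-1]
        t=(t+np.pi/3)%(2*np.pi/3)-np.pi/3
        return np.minimum(abs(r-.08),abs(r*np.sin(t)))*1e3
    a0=[*C0,yaw0] if ctr is None else [yaw0]
    best=min((least_squares(res,[*a0[:-1],yaw0+k],loss="soft_l1",f_scale=3,x_scale=[.01,.01,.1][-len(a0):],diff_step=1e-4) for k in(-.3,-.1,.1,.3)),key=lambda z:z.cost)
    return np.round(best.x,4),len(X),round(np.sqrt(np.mean(best.fun**2)),2)
def st():
    o=get_obs(); p=np.array(o["tcp_pos"]); f=np.array(o["force"]); t=np.array(o["wrist_torque"])
    print("t",round(o["time"],2),"tcp",p.round(4),"R",np.array(o["tool_rot"]).round(3).tolist(),"F",f.round(2),"T",t.round(3),"q",np.round(o["joint_pos"],2))
E
python3 - <<'E'
from h import *
for c in("top","side"): print(c,fit(c,1.883))
E
```

```text
top (array([ 0.5545, -0.087 ,  1.8937]), 1172, np.float64(3.06))
side (array([ 0.5533, -0.0887,  1.8908]), 1080, np.float64(4.76))
```

Request:
servo_tool(series=[[[-0.03, -0.4, 0.5], [1, 0, 0], 0], [[-0.03, -0.4, 0.5], [1, 0, 0], 0], [[-0.03, -0.4, 0.5], [1, 0, 0], 0], [[-0.03, -0.4, 0.5], [1, 0, 0], 0], [[-0.03, -0.4, 0.5], [1, 0, 0], 0], [[-0.03, -0.4, 0.5], [1, 0, 0], 0], [[-0.03, -0.4, 0.5], [1, 0, 0], 0], [[-0.03, -0.4, 0.5], [1, 0, 0], 0], [[-0.03, -0.4, 0.5], [1, 0, 0], 0]], force=40)

```text
time: 1.9
tcp_pos: [0.334, 0.2024, 0.2714]
tool_rot: [[0.0, 0.755, 0.656], [0.001, 0.656, -0.755], [-1.0, 0.0, -0.0]]
force: [0.6, -0.6, 0.1]
gripper_width: 0.0003
```

Request:
servo_tool(series=[[[0, -0.106, 0.65], [1, 0, 0], 0], [[0, -0.106, 0.65], [1, 0, 0], 0], [[0, -0.106, 0.65], [1, 0, 0], 0], [[0, -0.106, 0.65], [1, 0, 0], 0], [[0, -0.106, 0.65], [1, 0, 0], 0], [[0, -0.106, 0.65], [1, 0, 0], 0], [[0, -0.106, 0.65], [1, 0, 0], 0], [[0, -0.106, 0.65], [1, 0, 0], 0], [[0, -0.106, 0.65], [1, 0, 0], 0], [[0, -0.106, 0.65], [1, 0, 0], 0]])

```text
time: 2.9
tcp_pos: [0.5066, -0.0759, 0.271]
tool_rot: [[-0.001, 0.981, 0.193], [0.001, 0.193, -0.981], [-1.0, -0.001, -0.001]]
force: [0.2, 0.4, -0.4]
gripper_width: -0.0
```

Run:
```python
from h import *
st()
for c in("top","side"): print(c,fit(c,1.893,save=f"pics/b_{c}.png"))
print(fit("top",1.893,ctr=(.554,-.087)),fit("side",1.893,ctr=(.554,-.087)))
a=cv2.imread("pics/b_side.png")[90:250,180:380]; b=cv2.imread("pics/b_top.png")[130:290,230:430]
cv2.imwrite("pics/b.png",cv2.resize(np.hstack([a,b]),None,fx=2,fy=2))
```

```text
t 2.9 tcp [ 0.5066 -0.0759  0.271 ] R [[-0.001, 0.981, 0.193], [0.001, 0.193, -0.981], [-1.0, -0.001, -0.001]] F [ 0.25  0.38 -0.42] T [-0.014 -0.032  0.031] q [-0.15  0.26  0.07  1.38  0.    1.23]
top (array([ 0.5545, -0.0878,  1.882 ]), 342, np.float64(2.89))
side (array([ 0.5531, -0.0885,  1.8969]), 1059, np.float64(4.6))
(array([1.8821]), 339, np.float64(2.91)) (array([1.8903]), 1061, np.float64(4.79))
```

View pics/b.png

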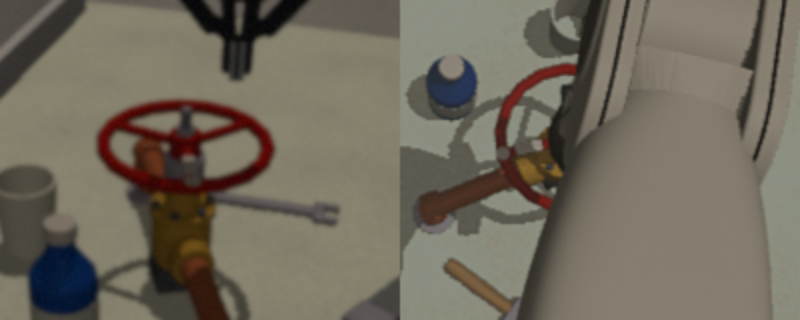

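Request:
servo_tool(series=[[[0.05, 0, 0.003], [0, 0, 0], 0], [[0.1, 0, 0.003], [0, 0, 0], 0], [[0.13, 0, 0.003], [0, 0, 0], 0], [[0.16, 0, 0.003], [0, 0, 0], 0], [[0.186, 0, 0.003], [0, 0, 0], 0], [[0.186, 0, 0.003], [0, 0, 0], 0], [[0.186, 0, 0.003], [0, 0, 0], 0]])

```text
time: 3.8
tcp_pos: [0.507, -0.0775, 0.179]
tool_rot: [[0.0, 0.981, 0.193], [0.001, 0.193, -0.981], [-1.0, 0.001, -0.001]]
force: [1.0, 0.5, -0.1]
gripper_width: -0.0001
```

```bash
cat >> h.py <<'E'
C=np.array([.554,-.087])
def rel(show=True):
    o=get_obs(); p=np.array(o["tcp_pos"]); f=np.array(o["force"]); t=np.array(o["wrist_torque"])
    D=p[:2]-C; M=t[2]+D[0]*f[1]-D[1]*f[0]
    if show: print("t %.2f z %.4f r %.4f ang %.2f deg F"%(o["time"],p[2],np.hypot(*D),np.degrees(np.arctan2(D[1],D[0]))),f.round(2),"Tz %.3f M %.3f (no Tz %.3f)"%(t[2],M,M-t[2]))
    return o
def plan(a1,step,r=.048,z=.178):
    """rows (tool units) along the arc to angle a1 (deg) in steps of about `step` deg"""
    o=get_obs(); p=np.array(o["tcp_pos"]); R=np.array(o["tool_rot"]); D=p[:2]-C
    a0=np.degrees(np.arctan2(D[1],D[0])); a0=a0+360*round((a1-a0)/360) if abs(a1-a0)>180 else a0
    n=max(1,round(abs(a1-a0)/step)); out=[]
    for a in np.linspace(a0,a1,n+1)[1:]:
        q=np.array([*(C+r*np.array([np.cos(np.radians(a)),np.sin(np.radians(a))])),z])
        out.append([(R.T@(q-p)/.5).round(3).tolist(),[0,0,0],0])
    print(n,out)
E
python3 - <<'E'
from h import *
rel(); st(); plan(90,4)
print(fit("side",1.89,ctr=(.554,-.087)));rel()
E
```

```text
t 3.80 z 0.1790 r 0.0480 ang 168.57 deg F [ 0.99  0.53 -0.1 ] Tz 0.017 M -0.017 (no Tz -0.034)
t 3.8 tcp [ 0.507  -0.0775  0.179 ] R [[0.0, 0.981, 0.193], [0.001, 0.193, -0.981], [-1.0, 0.001, -0.001]] F [ 0.99  0.53 -0.1 ] T [0.026 0.003 0.017] q [-0.15  0.31 -0.1   1.15  0.    1.22]
20 [[[0.002, 0.003, -0.006], [0, 0, 0], 0], [[0.002, 0.006, -0.012], [0, 0, 0], 0], [[0.002, 0.009, -0.017], [0, 0, 0], 0], [[0.002, 0.013, -0.023], [0, 0, 0], 0], [[0.002, 0.018, -0.028], [0, 0, 0], 0], [[0.002, 0.022, -0.032], [0, 0, 0], 0], [[0.002, 0.027, -0.037], [0, 0, 0], 0], [[0.002, 0.032, -0.041], [0, 0, 0], 0], [[0.002, 0.038, -0.045], [0, 0, 0], 0], [[0.002, 0.043, -0.048], [0, 0, 0], 0], [[0.002, 0.049, -0.051], [0, 0, 0], 0], [[0.002, 0.055, -0.053], [0, 0, 0], 0], [[0.002, 0.062, -0.055], [0, 0, 0], 0], [[0.002, 0.068, -0.057], [0, 0, 0], 0], [[0.002, 0.074, -0.058], [0, 0, 0], 0], [[0.002, 0.081, -0.059], [0, 0, 0], 0], [[0.002, 0.088, -0.059], [0, 0, 0], 0], [[0.002, 0.094, -0.059], [0, 0, 0], 0], [[0.002, 0.101, -0.058], [0, 0, 0], 0], [[0.002, 0.107, -0.057], [0, 0, 0], 0]]
(array([1.8629]), 868, np.float64(4.81))
t 3.85 z 0.1794 r 0.0475 ang 168.64 deg F [-0.33 -0.51  0.33] Tz 0.005 M 0.031 (no Tz 0.027)
```

Request:
servo_tool(series=[[[0.002, 0.006, -0.012], [0, 0, 0], 0], [[0.002, 0.013, -0.023], [0, 0, 0], 0], [[0.002, 0.022, -0.032], [0, 0, 0], 0], [[0.002, 0.032, -0.041], [0, 0, 0], 0], [[0.002, 0.043, -0.048], [0, 0, 0], 0], [[0.002, 0.055, -0.053], [0, 0, 0], 0], [[0.002, 0.068, -0.057], [0, 0, 0], 0], [[0.002, 0.081, -0.059], [0, 0, 0], 0], [[0.002, 0.081, -0.059], [0, 0, 0], 0]])

```text
time: 4.75
tcp_pos: [0.54, -0.0412, 0.1776]
tool_rot: [[-0.003, 0.981, 0.192], [-0.001, 0.192, -0.981], [-1.0, -0.003, 0.0]]
force: [-4.2, -1.6, 1.4]
gripper_width: 0.0
```

Run:
```python
from h import *
rel(); rel()
print(fit("side",1.49,ctr=(.554,-.087)));rel()
plan(40,4)
```

```text
t 4.75 z 0.1776 r 0.0479 ang 106.98 deg F [-4.25 -1.56  1.42] Tz -0.065 M 0.151 (no Tz 0.216)
t 4.75 z 0.1776 r 0.0479 ang 106.98 deg F [-4.25 -1.56  1.42] Tz -0.065 M 0.151 (no Tz 0.216)
(array([1.4629]), 780, np.float64(4.51))
t 4.80 z 0.1775 r 0.0479 ang 107.08 deg F [-3.92 -2.44  1.38] Tz -0.008 M 0.206 (no Tz 0.214)
17 [[[-0.001, 0.007, -0.001], [0, 0, 0], 0], [[-0.001, 0.013, -0.001], [0, 0, 0], 0], [[-0.001, 0.02, -0.0], [0, 0, 0], 0], [[-0.001, 0.026, 0.001], [0, 0, 0], 0], [[-0.001, 0.033, 0.002], [0, 0, 0], 0], [[-0.001, 0.039, 0.004], [0, 0, 0], 0], [[-0.001, 0.045, 0.006], [0, 0, 0], 0], [[-0.001, 0.051, 0.009], [0, 0, 0], 0], [[-0.001, 0.057, 0.012], [0, 0, 0], 0], [[-0.001, 0.063, 0.015], [0, 0, 0], 0], [[-0.001, 0.068, 0.019], [0, 0, 0], 0], [[-0.001, 0.073, 0.023], [0, 0, 0], 0], [[-0.001, 0.078, 0.028], [0, 0, 0], 0], [[-0.001, 0.083, 0.033], [0, 0, 0], 0], [[-0.001, 0.087, 0.038], [0, 0, 0], 0], [[-0.001, 0.091, 0.043], [0, 0, 0], 0], [[-0.001, 0.094, 0.049], [0, 0, 0], 0]]
```

Request:
servo_tool(series=[[[-0.001, 0.007, -0.001], [0, 0, 0], 0], [[-0.001, 0.011, -0.001], [0, 0, 0], 0], [[-0.001, 0.011, -0.001], [0, 0, 0], 0]])

```text
time: 5.1
tcp_pos: [0.5431, -0.0402, 0.1772]
tool_rot: [[-0.009, 0.981, 0.191], [-0.002, 0.191, -0.982], [-1.0, -0.009, 0.0]]
force: [-6.6, -2.8, 2.0]
gripper_width: 0.0003
```

Run:
```python
from h import *
rel(); plan(85,4)
```

```text
t 5.10 z 0.1772 r 0.0481 ang 103.12 deg F [-6.58 -2.78  2.01] Tz -0.130 M 0.209 (no Tz 0.338)
5 [[[-0.002, 0.006, 0.0], [0, 0, 0], 0], [[-0.002, 0.012, 0.0], [0, 0, 0], 0], [[-0.002, 0.018, 0.001], [0, 0, 0], 0], [[-0.002, 0.024, 0.002], [0, 0, 0], 0], [[-0.002, 0.03, 0.004], [0, 0, 0], 0]]
```

Request:
servo_tool(series=[[[-0.002, 0.006, 0], [0, 0, 0], 0], [[-0.002, 0.011, 0], [0, 0, 0], 0], [[-0.002, 0.011, 0], [0, 0, 0], 0]])

```text
time: 5.4
tcp_pos: [0.5462, -0.0395, 0.1771]
tool_rot: [[-0.015, 0.982, 0.191], [-0.003, 0.191, -0.982], [-1.0, -0.015, -0.0]]
force: [-6.1, -1.6, 1.5]
gripper_width: 0.0
```

Run:
```python
from h import *
rel(); plan(82,4)
```

```text
t 5.40 z 0.1771 r 0.0482 ang 99.30 deg F [-6.14 -1.58  1.48] Tz -0.066 M 0.238 (no Tz 0.304)
4 [[[-0.002, 0.007, 0.001], [0, 0, 0], 0], [[-0.002, 0.014, 0.002], [0, 0, 0], 0], [[-0.002, 0.021, 0.003], [0, 0, 0], 0], [[-0.002, 0.028, 0.006], [0, 0, 0], 0]]
```

Request:
servo_tool(series=[[[-0.002, 0.007, 0.001], [0, 0, 0.02], 0], [[-0.002, 0.011, 0.001], [0, 0, 0.03], 0], [[-0.002, 0.011, 0.001], [0, 0, 0.04], 0]])

```text
time: 5.7
tcp_pos: [0.5493, -0.0391, 0.1768]
tool_rot: [[-0.001, 0.982, 0.19], [0.001, 0.19, -0.982], [-1.0, -0.001, -0.001]]
force: [-5.5, -1.7, -0.3]
gripper_width: -0.0
```

Run:
```python
from h import *
rel(); plan(78,4)
```

```text
t 5.70 z 0.1768 r 0.0482 ang 95.66 deg F [-5.54 -1.65 -0.25] Tz -0.050 M 0.224 (no Tz 0.274)
4 [[[-0.002, 0.007, 0.001], [0, 0, 0], 0], [[-0.002, 0.015, 0.003], [0, 0, 0], 0], [[-0.002, 0.022, 0.005], [0, 0, 0], 0], [[-0.002, 0.029, 0.008], [0, 0, 0], 0]]
```

Request:
servo_tool(series=[[[-0.002, 0.007, 0.001], [0, 0, 0.01], 0], [[-0.002, 0.014, 0.003], [0, 0, 0.01], 0], [[-0.002, 0.014, 0.003], [0, 0, 0.01], 0]])

```text
time: 6.0
tcp_pos: [0.5542, -0.0393, 0.1766]
tool_rot: [[-0.002, 0.982, 0.19], [0.002, 0.19, -0.982], [-1.0, -0.002, -0.002]]
force: [-6.4, -1.9, -0.3]
gripper_width: 0.0001
```

Run:
```python
from h import *
rel(); plan(73,4)
```

```text
t 6.00 z 0.1766 r 0.0477 ang 89.80 deg F [-6.39 -1.95 -0.3 ] Tz -0.044 M 0.261 (no Tz 0.305)
4 [[[-0.003, 0.007, 0.001], [0, 0, 0], 0], [[-0.003, 0.014, 0.003], [0, 0, 0], 0], [[-0.003, 0.02, 0.006], [0, 0, 0], 0], [[-0.003, 0.027, 0.009], [0, 0, 0], 0]]
```

Request:
servo_tool(series=[[[-0.003, 0.007, 0.001], [0, 0, 0.01], 0], [[-0.003, 0.012, 0.0025], [0, 0, 0.01], 0], [[-0.003, 0.012, 0.0025], [0, 0, 0.01], 0]])

```text
time: 6.3
tcp_pos: [0.5577, -0.0393, 0.1766]
tool_rot: [[-0.004, 0.982, 0.189], [0.003, 0.189, -0.982], [-1.0, -0.004, -0.004]]
force: [-5.8, -1.2, -0.2]
gripper_width: 0.0002
```

Run:
```python
from h import *
rel(); plan(68,4)
```

```text
t 6.30 z 0.1766 r 0.0479 ang 85.58 deg F [-5.77 -1.18 -0.17] Tz 0.003 M 0.274 (no Tz 0.271)
4 [[[-0.003, 0.007, 0.002], [0, 0, 0], 0], [[-0.003, 0.014, 0.005], [0, 0, 0], 0], [[-0.003, 0.02, 0.008], [0, 0, 0], 0], [[-0.003, 0.027, 0.012], [0, 0, 0], 0]]
```

Request:
servo_tool(series=[[[-0.003, 0.007, 0.002], [0, 0, 0.01], 0], [[-0.003, 0.012, 0.004], [0, 0, 0.015], 0], [[-0.003, 0.012, 0.004], [0, 0, 0.015], 0]])

```text
time: 6.6
tcp_pos: [0.5615, -0.0398, 0.1765]
tool_rot: [[-0.004, 0.982, 0.189], [0.005, 0.189, -0.982], [-1.0, -0.003, -0.006]]
force: [-5.5, 0.1, 0.1]
gripper_width: 0.0004
```

Run:
```python
from h import *
rel(); plan(64,4)
```

```text
t 6.60 z 0.1765 r 0.0478 ang 81.00 deg F [-5.45  0.15  0.12] Tz 0.004 M 0.263 (no Tz 0.259)
4 [[[-0.003, 0.007, 0.002], [0, 0, 0], 0], [[-0.003, 0.013, 0.005], [0, 0, 0], 0], [[-0.003, 0.019, 0.009], [0, 0, 0], 0], [[-0.003, 0.025, 0.013], [0, 0, 0], 0]]
```

Request:
servo_tool(series=[[[-0.003, 0.007, 0.002], [0, -0.01, 0.01], 0], [[-0.003, 0.012, 0.005], [0, -0.01, 0.015], 0], [[-0.003, 0.012, 0.005], [0, -0.01, 0.015], 0]])

```text
time: 6.9
tcp_pos: [0.5653, -0.0406, 0.1765]
tool_rot: [[-0.002, 0.982, 0.189], [0.002, 0.189, -0.982], [-1.0, -0.001, -0.003]]
force: [-6.2, -0.0, 0.8]
gripper_width: 0.0003
```

Run:
```python
from h import *
rel(); plan(60,4)
```

```text
t 6.90 z 0.1765 r 0.0477 ang 76.30 deg F [-6.17 -0.03  0.76] Tz 0.013 M 0.298 (no Tz 0.286)
4 [[[-0.003, 0.006, 0.003], [0, 0, 0], 0], [[-0.003, 0.012, 0.006], [0, 0, 0], 0], [[-0.003, 0.018, 0.01], [0, 0, 0], 0], [[-0.003, 0.023, 0.014], [0, 0, 0], 0]]
```

Request:
servo_tool(series=[[[-0.003, 0.006, 0.003], [0, -0.01, 0.01], 0], [[-0.003, 0.011, 0.0055], [0, -0.01, 0.015], 0], [[-0.003, 0.011, 0.0055], [0, -0.01, 0.015], 0]])

```text
time: 7.2
tcp_pos: [0.5687, -0.0416, 0.1763]
tool_rot: [[-0.0, 0.982, 0.189], [-0.0, 0.189, -0.982], [-1.0, -0.0, -0.0]]
force: [-6.1, 1.0, 0.0]
gripper_width: -0.0001
```

Run:
```python
from h import *
rel(); plan(55,4); print(fit("side",.85,ctr=(.554,-.087)))
```

```text
t 7.20 z 0.1763 r 0.0477 ang 72.01 deg F [-6.14  1.02  0.02] Tz -0.007 M 0.287 (no Tz 0.294)
4 [[[-0.003, 0.006, 0.003], [0, 0, 0], 0], [[-0.003, 0.012, 0.007], [0, 0, 0], 0], [[-0.003, 0.018, 0.012], [0, 0, 0], 0], [[-0.003, 0.023, 0.017], [0, 0, 0], 0]]
(array([0.8814]), 848, np.float64(5.44))
```

Request:
servo_tool(series=[[[-0.003, 0.006, 0.003], [0, -0.01, 0.01], 0], [[-0.003, 0.011, 0.006], [0, -0.01, 0.01], 0], [[-0.003, 0.011, 0.006], [0, -0.01, 0.01], 0]])

```text
time: 7.55
tcp_pos: [0.5722, -0.0427, 0.1762]
tool_rot: [[-0.001, 0.982, 0.189], [-0.003, 0.189, -0.982], [-1.0, -0.002, 0.002]]
force: [-6.1, 0.7, 0.0]
gripper_width: -0.0002
```

Run:
```python
from h import *
rel(); plan(51,4)
```

```text
t 7.55 z 0.1762 r 0.0478 ang 67.68 deg F [-6.11  0.66  0.04] Tz 0.006 M 0.288 (no Tz 0.282)
4 [[[-0.004, 0.006, 0.004], [0, 0, 0], 0], [[-0.004, 0.011, 0.008], [0, 0, 0], 0], [[-0.004, 0.016, 0.013], [0, 0, 0], 0], [[-0.004, 0.021, 0.018], [0, 0, 0], 0]]
```

Request:
servo_tool(series=[[[-0.004, 0.006, 0.004], [0, -0.005, 0.01], 0], [[-0.004, 0.01, 0.007], [0, -0.005, 0.015], 0], [[-0.004, 0.01, 0.007], [0, -0.005, 0.015], 0]])

```text
time: 7.85
tcp_pos: [0.575, -0.0443, 0.1763]
tool_rot: [[-0.001, 0.982, 0.19], [-0.002, 0.19, -0.982], [-1.0, -0.001, 0.002]]
force: [-5.7, 0.9, -1.7]
gripper_width: 0.0
```

Run:
```python
from h import *
rel(); plan(46,4)
```

```text
t 7.85 z 0.1763 r 0.0475 ang 63.84 deg F [-5.66  0.94 -1.67] Tz -0.051 M 0.210 (no Tz 0.261)
4 [[[-0.003, 0.006, 0.004], [0, 0, 0], 0], [[-0.003, 0.012, 0.009], [0, 0, 0], 0], [[-0.003, 0.017, 0.015], [0, 0, 0], 0], [[-0.003, 0.021, 0.021], [0, 0, 0], 0]]
```

Request:
servo_tool(series=[[[-0.003, 0.006, 0.004], [0, -0.005, 0.01], 0], [[-0.003, 0.01, 0.0075], [0, -0.005, 0.015], 0], [[-0.003, 0.01, 0.0075], [0, -0.005, 0.015], 0]])

```text
time: 8.15
tcp_pos: [0.5778, -0.0461, 0.176]
tool_rot: [[-0.0, 0.982, 0.19], [-0.001, 0.19, -0.982], [-1.0, -0.0, 0.001]]
force: [-5.8, 1.2, -1.5]
gripper_width: -0.0
```

Run:
```python
from h import *
rel(); plan(42,4)
```

```text
t 8.15 z 0.1760 r 0.0474 ang 59.79 deg F [-5.77  1.18 -1.45] Tz -0.029 M 0.236 (no Tz 0.264)
4 [[[-0.004, 0.006, 0.004], [0, 0, 0], 0], [[-0.004, 0.011, 0.01], [0, 0, 0], 0], [[-0.004, 0.016, 0.016], [0, 0, 0], 0], [[-0.004, 0.02, 0.022], [0, 0, 0], 0]]
```

Request:
servo_tool(series=[[[-0.004, 0.006, 0.005], [0, -0.005, 0.01], 0], [[-0.004, 0.01, 0.009], [0, -0.005, 0.01], 0], [[-0.004, 0.01, 0.009], [0, -0.005, 0.01], 0]])

```text
time: 8.45
tcp_pos: [0.5808, -0.0482, 0.1761]
tool_rot: [[-0.002, 0.982, 0.19], [0.0, 0.19, -0.982], [-1.0, -0.002, -0.001]]
force: [-5.3, 1.7, -2.6]
gripper_width: -0.0002
```

Run:
```python
from h import *
rel(); plan(38,4)
```

```text
t 8.45 z 0.1761 r 0.0471 ang 55.30 deg F [-5.27  1.73 -2.57] Tz -0.078 M 0.173 (no Tz 0.251)
4 [[[-0.004, 0.006, 0.004], [0, 0, 0], 0], [[-0.004, 0.011, 0.01], [0, 0, 0], 0], [[-0.004, 0.015, 0.016], [0, 0, 0], 0], [[-0.004, 0.018, 0.022], [0, 0, 0], 0]]
```

Request:
servo_tool(series=[[[-0.001, 0.006, 0.005], [0, 0, 0.01], 0], [[-0.001, 0.01, 0.0095], [0, 0, 0.01], 0], [[-0.001, 0.01, 0.0095], [0, 0, 0.01], 0]])

```text
time: 8.75
tcp_pos: [0.5845, -0.0506, 0.1752]
tool_rot: [[-0.003, 0.982, 0.191], [0.004, 0.191, -0.982], [-1.0, -0.003, -0.005]]
force: [-6.6, 3.4, 0.9]
gripper_width: 0.0001
```

Run:
```python
from h import *
rel(); plan(34,4); print(fit("side",.55,ctr=(.554,-.087),save="pics/c.png"))
```

```text
t 8.75 z 0.1752 r 0.0475 ang 50.00 deg F [-6.63  3.42  0.88] Tz -0.052 M 0.294 (no Tz 0.346)
4 [[[-0.006, 0.005, 0.005], [0, 0, 0], 0], [[-0.006, 0.008, 0.01], [0, 0, 0], 0], [[-0.006, 0.012, 0.016], [0, 0, 0], 0], [[-0.006, 0.015, 0.022], [0, 0, 0], 0]]
(array([0.4924]), 910, np.float64(5.38))
```

Request:
servo_tool(series=[[[-0.001, 0.005, 0.005], [0, 0, 0.01], 0], [[-0.001, 0.006, 0.007], [0, -0.005, 0.01], 0], [[-0.001, 0.006, 0.007], [0, -0.005, 0.01], 0]])

```text
time: 9.1
tcp_pos: [0.5859, -0.0517, 0.1747]
tool_rot: [[-0.004, 0.981, 0.192], [0.006, 0.192, -0.981], [-1.0, -0.003, -0.006]]
force: [-7.0, 3.3, 1.4]
gripper_width: 0.0
```

Run:
```python
from h import *
rel(); plan(34,4)
```

```text
t 9.10 z 0.1747 r 0.0475 ang 47.90 deg F [-6.97  3.32  1.41] Tz -0.038 M 0.314 (no Tz 0.352)
3 [[[-0.007, 0.005, 0.006], [0, 0, 0], 0], [[-0.007, 0.009, 0.013], [0, 0, 0], 0], [[-0.007, 0.012, 0.02], [0, 0, 0], 0]]
```

Request:
servo_tool(series=[[[-0.003, 0.005, 0.006], [0, -0.01, 0.01], 0], [[-0.003, 0.006, 0.008], [0, -0.015, 0.015], 0], [[-0.003, 0.006, 0.008], [0, -0.015, 0.015], 0]])

```text
time: 9.4
tcp_pos: [0.5866, -0.0528, 0.1748]
tool_rot: [[-0.002, 0.981, 0.193], [0.004, 0.193, -0.981], [-1.0, -0.002, -0.004]]
force: [-7.0, 4.9, 0.8]
gripper_width: -0.0003
```

Run:
```python
from h import *
rel(); plan(34,4)
```

```text
t 9.40 z 0.1748 r 0.0472 ang 46.37 deg F [-7.02  4.9   0.8 ] Tz -0.063 M 0.336 (no Tz 0.399)
3 [[[-0.007, 0.005, 0.005], [0, 0, 0], 0], [[-0.007, 0.008, 0.011], [0, 0, 0], 0], [[-0.007, 0.011, 0.017], [0, 0, 0], 0]]
```

Request:
servo_tool(series=[[[-0.003, 0.006, 0.008], [0, -0.01, 0.01], 0], [[-0.003, 0.0075, 0.01], [0, -0.015, 0.015], 0], [[-0.003, 0.0075, 0.01], [0, -0.015, 0.015], 0]])

```text
time: 9.7
tcp_pos: [0.5875, -0.0544, 0.1747]
tool_rot: [[-0.002, 0.981, 0.194], [0.003, 0.194, -0.981], [-1.0, -0.002, -0.003]]
force: [-8.6, 6.1, 2.4]
gripper_width: 0.0004
```

Run:
```python
from h import *
rel(); plan(34,4); print(fit("side",.45,ctr=(.554,-.087)))
rel()
```

```text
t 9.70 z 0.1747 r 0.0468 ang 44.25 deg F [-8.63  6.06  2.43] Tz -0.069 M 0.416 (no Tz 0.485)
3 [[[-0.007, 0.005, 0.004], [0, 0, 0], 0], [[-0.007, 0.008, 0.009], [0, 0, 0], 0], [[-0.007, 0.01, 0.014], [0, 0, 0], 0]]
(array([0.4038]), 921, np.float64(5.37))
t 9.75 z 0.1747 r 0.0468 ang 44.29 deg F [-9.68  5.26  1.4 ] Tz -0.024 M 0.469 (no Tz 0.492)
```

Request:
servo_tool(series=[[[-0.003, 0.006, 0.008], [0, -0.01, 0.01], 0], [[-0.003, 0.0085, 0.011], [0, -0.01, 0.01], 0], [[-0.003, 0.0085, 0.011], [0, -0.01, 0.01], 0]])

```text
time: 10.05
tcp_pos: [0.5883, -0.0557, 0.1745]
tool_rot: [[-0.007, 0.981, 0.196], [0.005, 0.196, -0.981], [-1.0, -0.006, -0.006]]
force: [-11.6, 5.9, 4.7]
gripper_width: 0.0001
```

Run:
```python
from h import *
rel(); print(fit("side",.38,ctr=(.554,-.087)))
rel(); plan(34,4)
```

```text
t 10.05 z 0.1745 r 0.0464 ang 42.32 deg F [-11.65   5.9    4.72] Tz -0.080 M 0.487 (no Tz 0.567)
(array([0.3695]), 948, np.float64(5.5))
t 10.10 z 0.1745 r 0.0464 ang 42.33 deg F [-11.86   6.97   3.23] Tz -0.041 M 0.569 (no Tz 0.610)
2 [[[-0.007, 0.006, 0.004], [0, 0, 0], 0], [[-0.007, 0.009, 0.011], [0, 0, 0], 0]]
```

Request:
servo_tool(series=[[[-0.003, 0.006, 0.01], [0, -0.01, 0.02], 0], [[-0.003, 0.0085, 0.0125], [0, -0.01, 0.02], 0], [[-0.003, 0.0085, 0.0125], [0, -0.01, 0.02], 0]])

```text
time: 10.4
tcp_pos: [0.5893, -0.057, 0.1744]
tool_rot: [[-0.007, 0.98, 0.198], [0.01, 0.199, -0.98], [-1.0, -0.005, -0.011]]
force: [-11.4, 9.1, 3.3]
gripper_width: 0.0001
```

Run:
```python
from h import *
rel(); print(fit("side",.36,ctr=(.554,-.087)))
rel(); plan(100,8)
```

```text
t 10.40 z 0.1744 r 0.0463 ang 40.35 deg F [-11.36   9.06   3.28] Tz -0.013 M 0.648 (no Tz 0.661)
(array([0.3418]), 930, np.float64(5.47))
t 10.45 z 0.1744 r 0.0463 ang 40.35 deg F [-10.73   9.03   3.15] Tz -0.036 M 0.604 (no Tz 0.640)
7 [[[-0.007, -0.005, -0.014], [0, 0, 0], 0], [[-0.007, -0.014, -0.024], [0, 0, 0], 0], [[-0.007, -0.025, -0.033], [0, 0, 0], 0], [[-0.007, -0.038, -0.041], [0, 0, 0], 0], [[-0.006, -0.051, -0.046], [0, 0, 0], 0], [[-0.006, -0.065, -0.05], [0, 0, 0], 0], [[-0.006, -0.079, -0.051], [0, 0, 0], 0]]
```

Request:
servo_tool(series=[[[-0.007, -0.005, -0.014], [0, -0.02, 0.01], 0], [[-0.007, -0.014, -0.024], [0, -0.02, 0.01], 0], [[-0.007, -0.025, -0.033], [0, -0.02, 0.01], 0], [[-0.007, -0.038, -0.041], [0, -0.02, 0.01], 0], [[-0.006, -0.051, -0.046], [0, -0.02, 0.01], 0], [[-0.006, -0.065, -0.05], [0, -0.02, 0.01], 0], [[-0.006, -0.079, -0.051], [0, -0.02, 0.01], 0], [[-0.006, -0.079, -0.051], [0, -0.02, 0.01], 0]])

```text
time: 11.25
tcp_pos: [0.5445, -0.0402, 0.1779]
tool_rot: [[-0.0, 0.98, 0.198], [0.0, 0.198, -0.98], [-1.0, 0.0, -0.0]]
force: [-1.3, 1.1, -0.5]
gripper_width: 0.0002
```

Run:
```python
from h import *
rel(); print(fit("side",.34,ctr=(.554,-.087),save="pics/d.png"),fit("side",.34),fit("top",.34,ctr=(.554,-.087)))
rel(); plan(220,8); st()
a=cv2.imread("pics/d.png")[70:250,160:400]; cv2.imwrite("pics/d2.png",cv2.resize(a,None,fx=3,fy=3))
```

```text
t 11.25 z 0.1779 r 0.0477 ang 101.46 deg F [-1.32  1.12 -0.53] Tz -0.013 M 0.039 (no Tz 0.051)
(array([0.3719]), 872, np.float64(4.88)) (array([ 0.5532, -0.0879,  0.3745]), 868, np.float64(4.78)) (array([0.04]), 0, np.float64(nan))
t 11.40 z 0.1780 r 0.0476 ang 99.91 deg F [-0.65  0.24 -0.09] Tz -0.050 M -0.022 (no Tz 0.028)
15 [[[0.0, -0.013, -0.0], [0, 0, 0], 0], [[-0.0, -0.027, 0.002], [0, 0, 0], 0], [[-0.0, -0.039, 0.006], [0, 0, 0], 0], [[-0.0, -0.051, 0.012], [0, 0, 0], 0], [[-0.0, -0.062, 0.02], [0, 0, 0], 0], [[-0.0, -0.072, 0.029], [0, 0, 0], 0], [[-0.0, -0.081, 0.039], [0, 0, 0], 0], [[-0.0, -0.088, 0.051], [0, 0, 0], 0], [[-0.0, -0.093, 0.063], [0, 0, 0], 0], [[-0.0, -0.097, 0.076], [0, 0, 0], 0], [[-0.0, -0.098, 0.089], [0, 0, 0], 0], [[-0.0, -0.098, 0.103], [0, 0, 0], 0], [[-0.0, -0.096, 0.116], [0, 0, 0], 0], [[-0.0, -0.092, 0.129], [0, 0, 0], 0], [[-0.0, -0.087, 0.141], [0, 0, 0], 0]]
t 11.4 tcp [ 0.5458 -0.0401  0.178 ] R [[0.001, 0.98, 0.198], [0.0, 0.198, -0.98], [-1.0, 0.001, -0.0]] F [-0.65  0.24 -0.09] T [ 0.02   0.031 -0.05 ] q [-0.07  0.38 -0.01  1.18  0.    1.3 ]
  return _methods._mean(a, axis=axis, dtype=dtype,
  ret = ret.dtype.type(ret / rcount)
```

View pics/d2.png

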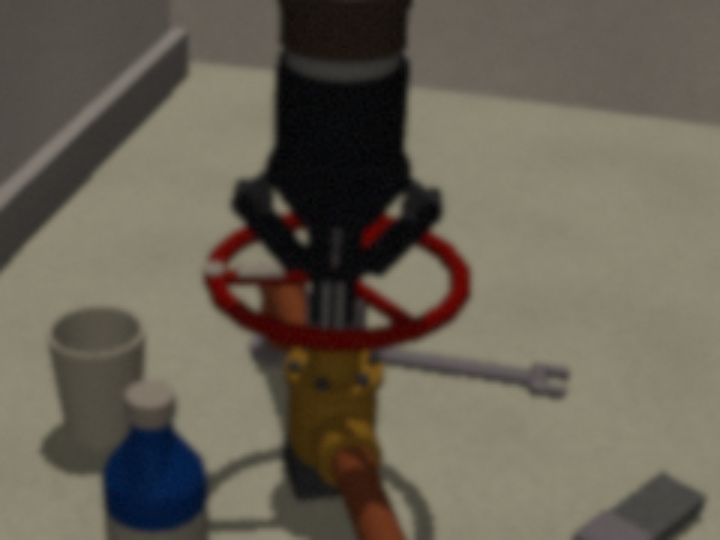

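Request:
servo_tool(series=[[[0, -0.013, 0], [0, 0, 0], 0], [[0, -0.027, 0.002], [0, 0, 0], 0], [[0, -0.033, 0.004], [0, 0, 0], 0], [[0, -0.039, 0.006], [0, 0, 0], 0], [[0, -0.045, 0.009], [0, 0, 0], 0], [[0, -0.051, 0.012], [0, 0, 0], 0], [[0, -0.056, 0.016], [0, 0, 0], 0], [[0, -0.062, 0.02], [0, 0, 0], 0], [[0, -0.062, 0.02], [0, 0, 0], 0]])

```text
time: 12.3
tcp_pos: [0.5168, -0.0565, 0.1779]
tool_rot: [[0.0, 0.98, 0.198], [0.0, 0.198, -0.98], [-1.0, 0.0, 0.0]]
force: [-0.2, 0.8, 0.7]
gripper_width: 0.0001
```

Run:
```python
from h import *
rel(); print(fit("side",.75,ctr=(.554,-.087)))
rel(); plan(160,5)
```

```text
t 12.30 z 0.1779 r 0.0481 ang 140.64 deg F [-0.25  0.82  0.75] Tz 0.031 M 0.009 (no Tz -0.023)
(array([0.801]), 859, np.float64(5.7))
t 12.35 z 0.1779 r 0.0481 ang 140.40 deg F [-0.11 -0.5   0.73] Tz -0.006 M 0.016 (no Tz 0.022)
4 [[[-0.0, -0.006, 0.006], [0, 0, 0], 0], [[-0.0, -0.012, 0.012], [0, 0, 0], 0], [[-0.0, -0.017, 0.018], [0, 0, 0], 0], [[-0.0, -0.021, 0.025], [0, 0, 0], 0]]
```

Request:
servo_tool(series=[[[0, -0.004, 0.004], [0, 0, 0], 0], [[0, -0.007, 0.007], [0, 0, 0], 0], [[0, -0.007, 0.007], [0, 0, 0], 0]])

```text
time: 12.65
tcp_pos: [0.514, -0.0607, 0.1778]
tool_rot: [[0.0, 0.98, 0.198], [-0.0, 0.198, -0.98], [-1.0, 0.0, 0.0]]
force: [0.2, 0.5, 0.4]
gripper_width: 0.0001
```

Run:
```python
from h import *
rel(); plan(160,5)
```

```text
t 12.65 z 0.1778 r 0.0479 ang 146.71 deg F [0.18 0.49 0.4 ] Tz 0.046 M 0.021 (no Tz -0.024)
3 [[[-0.0, -0.005, 0.005], [0, 0, 0], 0], [[-0.0, -0.01, 0.011], [0, 0, 0], 0], [[-0.0, -0.014, 0.017], [0, 0, 0], 0]]
```

Request:
servo_tool(series=[[[0, -0.003, 0.004], [0, 0, 0], 0], [[0, -0.006, 0.0075], [0, 0, 0], 0], [[0, -0.006, 0.0075], [0, 0, 0], 0]])

```text
time: 12.95
tcp_pos: [0.5115, -0.0654, 0.1778]
tool_rot: [[-0.0, 0.98, 0.197], [-0.0, 0.197, -0.98], [-1.0, -0.001, 0.0]]
force: [-1.1, -0.4, -0.1]
gripper_width: 0.0001
```

Run:
```python
from h import *
rel(); plan(172,6)
```

```text
t 12.95 z 0.1778 r 0.0477 ang 153.05 deg F [-1.12 -0.43 -0.1 ] Tz -0.059 M -0.017 (no Tz 0.042)
3 [[[-0.0, -0.007, 0.008], [0, 0, 0], 0], [[-0.0, -0.012, 0.018], [0, 0, 0], 0], [[-0.0, -0.016, 0.027], [0, 0, 0], 0]]
```

Request:
servo_tool(series=[[[0, -0.003, 0.004], [0, 0, 0], 0], [[0, -0.006, 0.008], [0, 0, 0], 0], [[0, -0.006, 0.008], [0, 0, 0], 0]])

```text
time: 13.25
tcp_pos: [0.509, -0.0703, 0.1777]
tool_rot: [[-0.001, 0.98, 0.197], [-0.001, 0.197, -0.98], [-1.0, -0.001, 0.001]]
force: [-0.3, 0.2, 0.4]
gripper_width: -0.0001
```

Run:
```python
from h import *
rel(); plan(178,6)
```

```text
t 13.25 z 0.1777 r 0.0480 ang 159.60 deg F [-0.31  0.22  0.38] Tz 0.026 M 0.021 (no Tz -0.005)
3 [[[-0.001, -0.005, 0.009], [0, 0, 0], 0], [[-0.001, -0.009, 0.019], [0, 0, 0], 0], [[-0.001, -0.012, 0.028], [0, 0, 0], 0]]
```

Request:
servo_tool(series=[[[0, -0.003, 0.0045], [0, 0, 0], 0], [[0, -0.005, 0.009], [0, 0, 0], 0], [[0, -0.005, 0.009], [0, 0, 0], 0]])

```text
time: 13.55
tcp_pos: [0.5073, -0.0756, 0.1777]
tool_rot: [[-0.001, 0.981, 0.196], [-0.001, 0.196, -0.981], [-1.0, -0.001, 0.001]]
force: [-1.1, 1.0, -0.3]
gripper_width: -0.0001
```

Run:
```python
from h import *
rel(); print(fit("side",1.1,ctr=(.554,-.087))); plan(184,6)
```

```text
t 13.55 z 0.1777 r 0.0481 ang 166.30 deg F [-1.07  1.   -0.26] Tz 0.010 M -0.025 (no Tz -0.035)
(array([1.2112]), 858, np.float64(5.23))
3 [[[-0.001, -0.004, 0.009], [0, 0, 0], 0], [[-0.001, -0.006, 0.019], [0, 0, 0], 0], [[-0.001, -0.008, 0.029], [0, 0, 0], 0]]
```

Request:
servo_tool(series=[[[0, -0.002, 0.0045], [0, 0, 0], 0], [[0, -0.004, 0.0095], [0, 0, 0], 0], [[0, -0.004, 0.0095], [0, 0, 0], 0]])

```text
time: 13.9
tcp_pos: [0.5061, -0.081, 0.1777]
tool_rot: [[-0.001, 0.981, 0.196], [-0.002, 0.196, -0.981], [-1.0, -0.002, 0.001]]
force: [0.3, -0.5, -0.7]
gripper_width: 0.0005
```

Run:
```python
from h import *
rel(); plan(190,6)
```

```text
t 13.90 z 0.1777 r 0.0482 ang 172.80 deg F [ 0.34 -0.53 -0.71] Tz 0.014 M 0.037 (no Tz 0.023)
3 [[[-0.001, -0.002, 0.009], [0, 0, 0], 0], [[-0.001, -0.004, 0.019], [0, 0, 0], 0], [[-0.001, -0.004, 0.028], [0, 0, 0], 0]]
```

Request:
servo_tool(series=[[[0, -0.001, 0.005], [0, 0, 0], 0], [[0, -0.002, 0.01], [0, 0, 0], 0], [[0, -0.002, 0.01], [0, 0, 0], 0]])

```text
time: 14.2
tcp_pos: [0.5061, -0.0865, 0.1777]
tool_rot: [[-0.001, 0.981, 0.195], [-0.002, 0.195, -0.981], [-1.0, -0.002, 0.002]]
force: [-0.1, -1.0, 0.3]
gripper_width: 0.0003
```

Run:
```python
from h import *
rel(); plan(196,6)
```

```text
t 14.20 z 0.1777 r 0.0479 ang 179.45 deg F [-0.14 -1.03  0.26] Tz -0.002 M 0.048 (no Tz 0.050)
3 [[[-0.001, -0.002, 0.009], [0, 0, 0], 0], [[-0.001, -0.002, 0.018], [0, 0, 0], 0], [[-0.0, -0.002, 0.028], [0, 0, 0], 0]]
```

Request:
servo_tool(series=[[[0, -0.001, 0.005], [0, 0, 0], 0], [[0, -0.001, 0.01], [0, 0, 0], 0], [[0, -0.001, 0.01], [0, 0, 0], 0]])

```text
time: 14.5
tcp_pos: [0.5066, -0.092, 0.1777]
tool_rot: [[-0.002, 0.981, 0.195], [-0.003, 0.195, -0.981], [-1.0, -0.002, 0.002]]
force: [-0.6, -0.4, -0.5]
gripper_width: -0.0002
```

Run:
```python
from h import *
rel(); plan(203,6)
```

```text
t 14.50 z 0.1777 r 0.0477 ang -173.96 deg F [-0.57 -0.35 -0.49] Tz -0.048 M -0.035 (no Tz 0.014)
3 [[[-0.001, -0.001, 0.009], [0, 0, 0], 0], [[-0.001, -0.0, 0.019], [0, 0, 0], 0], [[-0.001, 0.001, 0.028], [0, 0, 0], 0]]
```

Request:
servo_tool(series=[[[0, -0.001, 0.005], [0, 0, 0], 0], [[0, -0.001, 0.01], [0, 0, 0], 0], [[0, -0.001, 0.01], [0, 0, 0], 0]])

```text
time: 14.8
tcp_pos: [0.5071, -0.0975, 0.1777]
tool_rot: [[-0.002, 0.981, 0.194], [-0.003, 0.194, -0.981], [-1.0, -0.002, 0.003]]
force: [0.3, 0.3, 0.6]
gripper_width: 0.0002
```

Run:
```python
from h import *
rel(); print(fit("side",1.55,ctr=(.554,-.087))); plan(210,6)
```

```text
t 14.80 z 0.1777 r 0.0481 ang -167.37 deg F [0.29 0.25 0.65] Tz 0.030 M 0.022 (no Tz -0.009)
(array([1.6678]), 894, np.float64(4.85))
3 [[[-0.001, 0.001, 0.01], [0, 0, 0], 0], [[-0.001, 0.003, 0.019], [0, 0, 0], 0], [[-0.001, 0.005, 0.029], [0, 0, 0], 0]]
```

Request:
servo_tool(series=[[[0, 0, 0.005], [0, 0, 0], 0], [[0, 0.001, 0.01], [0, 0, 0], 0], [[0, 0.001, 0.01], [0, 0, 0], 0]])

```text
time: 15.15
tcp_pos: [0.5086, -0.1027, 0.1777]
tool_rot: [[-0.002, 0.981, 0.194], [-0.004, 0.194, -0.981], [-1.0, -0.002, 0.003]]
force: [-0.2, -0.6, 0.6]
gripper_width: 0.0
```

Run:
```python
from h import *
rel(); plan(216,6)
```

```text
t 15.15 z 0.1777 r 0.0480 ang -160.95 deg F [-0.17 -0.64  0.6 ] Tz -0.000 M 0.026 (no Tz 0.026)
3 [[[-0.001, 0.002, 0.009], [0, 0, 0], 0], [[-0.001, 0.004, 0.018], [0, 0, 0], 0], [[-0.001, 0.008, 0.027], [0, 0, 0], 0]]
```

Request:
servo_tool(series=[[[0, 0.001, 0.005], [0, 0, 0], 0], [[0, 0.002, 0.0095], [0, 0, 0], 0], [[0, 0.002, 0.0095], [0, 0, 0], 0]])

```text
time: 15.45
tcp_pos: [0.5108, -0.1076, 0.1777]
tool_rot: [[-0.001, 0.981, 0.194], [-0.004, 0.194, -0.981], [-1.0, -0.002, 0.004]]
force: [-0.9, 0.4, 0.2]
gripper_width: -0.0004
```

Run:
```python
from h import *
rel(); plan(222,6)
```

```text
t 15.45 z 0.1777 r 0.0479 ang -154.57 deg F [-0.86  0.39  0.18] Tz -0.043 M -0.077 (no Tz -0.034)
3 [[[-0.0, 0.002, 0.009], [0, 0, 0], 0], [[-0.0, 0.006, 0.017], [0, 0, 0], 0], [[-0.0, 0.01, 0.026], [0, 0, 0], 0]]
```

Request:
servo_tool(series=[[[0, 0.001, 0.005], [0, 0, 0], 0], [[0, 0.003, 0.0095], [0, 0, 0], 0], [[0, 0.003, 0.0095], [0, 0, 0], 0]])

```text
time: 15.75
tcp_pos: [0.5134, -0.1124, 0.1777]
tool_rot: [[-0.001, 0.981, 0.193], [-0.005, 0.193, -0.981], [-1.0, -0.002, 0.004]]
force: [-0.9, 0.3, -0.5]
gripper_width: 0.0004
```

Run:
```python
from h import *
rel(); print(fit("side",1.9,ctr=(.554,-.087)));plan(228,6)
```

```text
t 15.75 z 0.1777 r 0.0479 ang -148.00 deg F [-0.88  0.27 -0.5 ] Tz -0.039 M -0.072 (no Tz -0.033)
(array([2.0218]), 941, np.float64(4.88))
3 [[[-0.0, 0.003, 0.008], [0, 0, 0], 0], [[-0.0, 0.008, 0.016], [0, 0, 0], 0], [[-0.0, 0.013, 0.024], [0, 0, 0], 0]]
```

Request:
servo_tool(series=[[[0, 0.002, 0.004], [0, 0, 0], 0], [[0, 0.004, 0.008], [0, 0, 0], 0], [[0, 0.004, 0.008], [0, 0, 0], 0]])

```text
time: 16.1
tcp_pos: [0.5163, -0.1161, 0.1778]
tool_rot: [[-0.001, 0.981, 0.193], [-0.005, 0.193, -0.981], [-1.0, -0.002, 0.005]]
force: [-1.2, -0.4, -0.8]
gripper_width: -0.0002
```

Run:
```python
from h import *
rel(); print(fit("side",2.1,ctr=(.554,-.087)));plan(234,6)
```

```text
t 16.10 z 0.1778 r 0.0477 ang -142.30 deg F [-1.24 -0.44 -0.77] Tz 0.032 M 0.012 (no Tz -0.020)
(array([2.1301]), 955, np.float64(5.01))
3 [[[-0.0, 0.004, 0.008], [0, 0, 0], 0], [[-0.0, 0.009, 0.016], [0, 0, 0], 0], [[-0.0, 0.015, 0.023], [0, 0, 0], 0]]
```

Request:
servo_tool(series=[[[0, 0.002, 0.004], [0, 0, 0], 0], [[0, 0.004, 0.007], [0, 0, 0], 0], [[0, 0.004, 0.007], [0, 0, 0], 0]])

```text
time: 16.45
tcp_pos: [0.5186, -0.1188, 0.1776]
tool_rot: [[-0.002, 0.981, 0.193], [-0.004, 0.193, -0.981], [-1.0, -0.003, 0.004]]
force: [-1.7, 3.4, 0.3]
gripper_width: 0.0002
```

Run:
```python
from h import *
rel(); print(fit("side",2.2,ctr=(.554,-.087)));plan(240,6)
```

```text
t 16.45 z 0.1776 r 0.0476 ang -138.14 deg F [-1.7   3.45  0.32] Tz 0.022 M -0.154 (no Tz -0.176)
(array([2.196]), 969, np.float64(5.07))
3 [[[-0.001, 0.005, 0.009], [0, 0, 0], 0], [[-0.001, 0.011, 0.017], [0, 0, 0], 0], [[-0.001, 0.019, 0.024], [0, 0, 0], 0]]
```

Run:
```python
from h import *
plan(330,6)
```

```text
18 [[[-0.001, 0.005, 0.009], [0, 0, 0], 0], [[-0.001, 0.011, 0.017], [0, 0, 0], 0], [[-0.001, 0.019, 0.024], [0, 0, 0], 0], [[-0.001, 0.026, 0.03], [0, 0, 0], 0], [[-0.001, 0.035, 0.035], [0, 0, 0], 0], [[-0.001, 0.044, 0.04], [0, 0, 0], 0], [[-0.001, 0.053, 0.043], [0, 0, 0], 0], [[-0.001, 0.063, 0.046], [0, 0, 0], 0], [[-0.001, 0.073, 0.047], [0, 0, 0], 0], [[-0.001, 0.083, 0.047], [0, 0, 0], 0], [[-0.001, 0.093, 0.047], [0, 0, 0], 0], [[-0.001, 0.103, 0.045], [0, 0, 0], 0], [[-0.001, 0.113, 0.042], [0, 0, 0], 0], [[-0.001, 0.122, 0.038], [0, 0, 0], 0], [[-0.001, 0.131, 0.034], [0, 0, 0], 0], [[-0.001, 0.139, 0.028], [0, 0, 0], 0], [[-0.001, 0.147, 0.022], [0, 0, 0], 0], [[-0.001, 0.154, 0.014], [0, 0, 0], 0]]
```

Request:
servo_tool(series=[[[-0.001, 0.005, 0.009], [0, 0, 0], 0], [[-0.001, 0.011, 0.017], [0, 0, 0], 0], [[-0.001, 0.019, 0.024], [0, 0, 0], 0], [[-0.001, 0.026, 0.03], [0, 0, 0], 0], [[-0.001, 0.035, 0.035], [0, 0, 0], 0], [[-0.001, 0.044, 0.04], [0, 0, 0], 0], [[-0.001, 0.053, 0.043], [0, 0, 0], 0], [[-0.001, 0.063, 0.046], [0, 0, 0], 0], [[-0.001, 0.073, 0.047], [0, 0, 0], 0], [[-0.001, 0.083, 0.047], [0, 0, 0], 0]])

```text
time: 17.5
tcp_pos: [0.5605, -0.1341, 0.1769]
tool_rot: [[-0.01, 0.981, 0.193], [-0.005, 0.193, -0.981], [-1.0, -0.011, 0.003]]
force: [-9.2, 0.2, 1.6]
gripper_width: -0.0002
```

Run:
```python
from h import *
rel(); print(fit("side",3.2,ctr=(.554,-.087)));st();plan(375,6)
```

```text
t 17.50 z 0.1769 r 0.0476 ang -82.17 deg F [-9.17  0.16  1.62] Tz 0.109 M -0.322 (no Tz -0.431)
(array([3.1863]), 1041, np.float64(5.17))
t 17.55 tcp [ 0.5617 -0.1341  0.1769] R [[-0.008, 0.981, 0.193], [-0.005, 0.193, -0.981], [-1.0, -0.009, 0.003]] F [-5.66  0.17  0.93] T [-0.059  1.236  0.012] q [-0.23  0.44  0.08  1.22 -0.01  1.15]
16 [[[-0.002, 0.01, 0.0], [0, 0, 0], 0], [[-0.002, 0.02, -0.001], [0, 0, 0], 0], [[-0.002, 0.03, -0.003], [0, 0, 0], 0], [[-0.003, 0.039, -0.006], [0, 0, 0], 0], [[-0.003, 0.048, -0.011], [0, 0, 0], 0], [[-0.003, 0.057, -0.016], [0, 0, 0], 0], [[-0.003, 0.065, -0.022], [0, 0, 0], 0], [[-0.003, 0.072, -0.029], [0, 0, 0], 0], [[-0.003, 0.079, -0.036], [0, 0, 0], 0], [[-0.003, 0.085, -0.045], [0, 0, 0], 0], [[-0.003, 0.089, -0.053], [0, 0, 0], 0], [[-0.003, 0.093, -0.063], [0, 0, 0], 0], [[-0.003, 0.096, -0.072], [0, 0, 0], 0], [[-0.003, 0.098, -0.082], [0, 0, 0], 0], [[-0.003, 0.099, -0.092], [0, 0, 0], 0], [[-0.003, 0.099, -0.102], [0, 0, 0], 0]]
```

Request:
servo_tool(series=[[[-0.002, 0.01, 0], [0, 0, 0.01], 0], [[-0.002, 0.02, -0.001], [0, 0, 0.015], 0], [[-0.002, 0.03, -0.003], [0, 0, 0.015], 0], [[-0.003, 0.039, -0.006], [0, 0, 0.015], 0], [[-0.003, 0.048, -0.011], [0, 0, 0.015], 0], [[-0.003, 0.057, -0.016], [0, 0, 0.015], 0], [[-0.003, 0.065, -0.022], [0, 0, 0.015], 0], [[-0.003, 0.072, -0.029], [0, 0, 0.015], 0], [[-0.003, 0.079, -0.036], [0, 0, 0.015], 0], [[-0.003, 0.085, -0.045], [0, 0, 0.015], 0], [[-0.003, 0.089, -0.053], [0, 0, 0.015], 0], [[-0.003, 0.093, -0.063], [0, 0, 0.015], 0], [[-0.003, 0.096, -0.072], [0, 0, 0.015], 0], [[-0.003, 0.098, -0.082], [0, 0, 0.015], 0], [[-0.003, 0.099, -0.092], [0, 0, 0.015], 0]])

```text
time: 19.05
tcp_pos: [0.6008, -0.0835, 0.1773]
tool_rot: [[-0.002, 0.982, 0.19], [-0.012, 0.19, -0.982], [-1.0, -0.004, 0.011]]
force: [-2.6, -8.9, -0.2]
gripper_width: 0.0
```

Run:
```python
from h import *
rel(); print(fit("side",4.75,ctr=(.554,-.087)),fit("side",4.75));st();plan(402,4)
```

```text
t 19.05 z 0.1773 r 0.0469 ang 4.23 deg F [-2.65 -8.9  -0.25] Tz 0.057 M -0.351 (no Tz -0.408)
(array([4.5978]), 1016, np.float64(5.51)) (array([ 0.5533, -0.0885,  4.6199]), 1023, np.float64(5.41))
t 19.15 tcp [ 0.6013 -0.0824  0.1777] R [[-0.001, 0.982, 0.191], [-0.01, 0.191, -0.982], [-1.0, -0.003, 0.01]] F [-0.87 -6.81 -0.22] T [-1.189  0.319  0.083] q [-0.13  0.49  0.17  1.24 -0.01  1.25]
9 [[[-0.001, 0.001, -0.007], [0, 0, 0], 0], [[-0.001, 0.001, -0.013], [0, 0, 0], 0], [[-0.001, 0.001, -0.02], [0, 0, 0], 0], [[-0.001, -0.0, -0.027], [0, 0, 0], 0], [[-0.001, -0.002, -0.034], [0, 0, 0], 0], [[-0.001, -0.004, -0.04], [0, 0, 0], 0], [[-0.001, -0.006, -0.046], [0, 0, 0], 0], [[-0.001, -0.009, -0.053], [0, 0, 0], 0], [[-0.001, -0.012, -0.058], [0, 0, 0], 0]]
```

Request:
servo_tool(series=[[[-0.001, 0.001, -0.007], [0, 0.01, 0], 0], [[-0.001, 0.001, -0.013], [0, 0.02, 0], 0], [[-0.001, 0.001, -0.02], [0, 0.02, 0], 0], [[-0.001, 0, -0.027], [0, 0.02, 0], 0], [[-0.001, -0.002, -0.034], [0, 0.02, 0], 0], [[-0.001, -0.004, -0.04], [0, 0.02, 0], 0], [[-0.001, -0.006, -0.046], [0, 0.02, 0], 0], [[-0.001, -0.009, -0.053], [0, 0.02, 0], 0], [[-0.001, -0.012, -0.058], [0, 0.02, 0], 0], [[-0.001, -0.012, -0.058], [0, 0.02, 0], 0]])

```text
time: 20.15
tcp_pos: [0.5921, -0.0584, 0.1789]
tool_rot: [[0.003, 0.982, 0.189], [-0.007, 0.189, -0.982], [-1.0, 0.001, 0.007]]
force: [4.0, -6.1, -0.1]
gripper_width: 0.0002
```

Run:
```python
from h import *
rel(); print(fit("side",5.2,ctr=(.554,-.087)),fit("side",5.2));st();plan(410,4)
```

```text
t 20.15 z 0.1789 r 0.0476 ang 36.88 deg F [ 3.96 -6.11 -0.08] Tz 0.130 M -0.216 (no Tz -0.346)
(array([5.221]), 1012, np.float64(5.53)) (array([ 0.5533, -0.0886,  5.199 ]), 1018, np.float64(5.4))
t 20.25 tcp [ 0.5922 -0.0584  0.1788] R [[0.003, 0.982, 0.189], [-0.007, 0.189, -0.982], [-1.0, 0.001, 0.007]] F [ 2.67 -6.44 -0.05] T [-1.332 -0.674  0.101] q [-0.1   0.47  0.13  1.23 -0.01  1.29]
3 [[[0.002, -0.003, -0.007], [0, 0, 0], 0], [[0.002, -0.007, -0.013], [0, 0, 0], 0], [[0.002, -0.011, -0.019], [0, 0, 0], 0]]
```

Request:
servo_tool(series=[[[0.001, -0.003, -0.007], [0, 0.01, 0], 0], [[0.001, -0.007, -0.013], [0, 0.01, 0], 0], [[0.001, -0.01, -0.018], [0, 0.01, 0], 0], [[0.001, -0.01, -0.018], [0, 0.01, 0], 0]])

```text
time: 20.65
tcp_pos: [0.5882, -0.0534, 0.1793]
tool_rot: [[0.008, 0.982, 0.187], [-0.007, 0.187, -0.982], [-1.0, 0.006, 0.009]]
force: [3.8, -5.8, -1.0]
gripper_width: 0.0001
```

Run:
```python
from h import *
rel(); print(fit("side",5.35,ctr=(.554,-.087)),fit("side",5.35));rel();plan(412,4);plan(38,20,z=.178)
```

```text
t 20.65 z 0.1793 r 0.0479 ang 44.54 deg F [ 3.81 -5.81 -1.03] Tz 0.049 M -0.278 (no Tz -0.327)
(array([5.3631]), 986, np.float64(5.32)) (array([ 0.5534, -0.0883,  5.349 ]), 987, np.float64(5.16))
t 20.75 z 0.1793 r 0.0479 ang 44.43 deg F [ 3.82 -6.33 -0.69] Tz 0.041 M -0.304 (no Tz -0.345)
2 [[[0.003, -0.004, -0.005], [0, 0, 0], 0], [[0.003, -0.008, -0.01], [0, 0, 0], 0]]
1 [[[0.003, 0.006, 0.009], [0, 0, 0], 0]]
```

Request:
servo_tool(series=[[[0, 0.008, 0.012], [0, 0, 0], 0], [[0, 0.014, 0.02], [0, 0, 0], 0], [[0, 0.014, 0.02], [0, 0, 0], 0], [[-0.06, 0.014, 0.02], [0, 0, 0], 0], [[-0.14, 0.014, 0.02], [0, 0, 0], 0], [[-0.22, 0.014, 0.02], [0, 0, 0], 0], [[-0.22, 0.014, 0.02], [0, 0, 0], 0], [[-0.22, -0.1, -0.1], [0, 0, 0], 0], [[-0.22, -0.3, -0.3], [0, 0, 0], 0], [[-0.22, -0.4, -0.5], [0, 0, 0], 0], [[-0.22, -0.5, -0.7], [0, 0, 0], 0], [[-0.22, -0.5, -0.8], [0, 0, 0], 0], [[-0.22, -0.5, -0.8], [0, 0, 0], 0], [[-0.22, -0.5, -0.8], [0, 0, 0], 0], [[-0.22, -0.5, -0.8], [0, 0, 0], 0], [[-0.22, -0.5, -0.8], [0, 0, 0], 0]])

```text
time: 22.35
tcp_pos: [0.2881, 0.2652, 0.2844]
tool_rot: [[0.008, 0.982, 0.187], [-0.007, 0.187, -0.982], [-1.0, 0.006, 0.009]]
force: [0.8, 1.4, -0.2]
gripper_width: -0.0003
```

Run:
```python
from h import *
st(); 
for c in("top","side"): print(fit(c,5.35,save=f"pics/e_{c}.png"),fit(c,5.35,ctr=(.554,-.087)))
for c in("top","side"):
    for t in("spoke_mark","stem_tip","detergent","cup","wrench","brush"):
        snapshot(c) if t=="spoke_mark" else 0
        print(c,t,[(np.round(x["point"],4).tolist(),round(x["conf"],2)) for x in tip_of(c,t)[:1]])
a=cv2.imread("pics/e_side.png"); b=cv2.imread("pics/e_top.png")
cv2.imwrite("pics/e.png",cv2.resize(np.hstack([a,b]),(800,300)))
```

```text
t 22.35 tcp [0.2881 0.2652 0.2844] R [[0.008, 0.982, 0.187], [-0.007, 0.187, -0.982], [-1.0, 0.006, 0.009]] F [ 0.82  1.44 -0.15] T [ 0.106 -0.058 -0.013] q [ 0.75  0.01 -0.19  1.37 -0.01  2.13]
(array([ 0.5545, -0.0871,  5.2531]), 1190, np.float64(3.07)) (array([5.2517]), 1189, np.float64(3.07))
(array([ 0.5533, -0.0886,  5.2579]), 1150, np.float64(5.24)) (array([5.2812]), 1154, np.float64(5.38))
top spoke_mark [([0.5816, -0.1282, 0.1644], 0.61)]
top stem_tip [([0.5525, -0.0885, 0.2064], 0.42)]
top detergent [([0.6258, 0.0604, 0.0018], 0.94)]
top cup [([0.7289, -0.0999, -0.0023], 0.78)]
top wrench [([0.4942, -0.2519, -0.002], 0.76)]
top brush [([0.3594, -0.0401, 0.0036], 0.75)]
side spoke_mark [([0.5759, -0.1276, 0.1643], 0.67)]
side stem_tip [([0.3572, -0.0452, -0.0013], 0.63)]
side detergent [([0.625, 0.052, -0.0006], 0.85)]
side cup [([0.7366, -0.0962, -0.0015], 0.84)]
side wrench [([0.4872, -0.2476, 0.003], 0.83)]
side brush [([0.3562, -0.0428, 0.0016], 0.59)]
```

View pics/e.png

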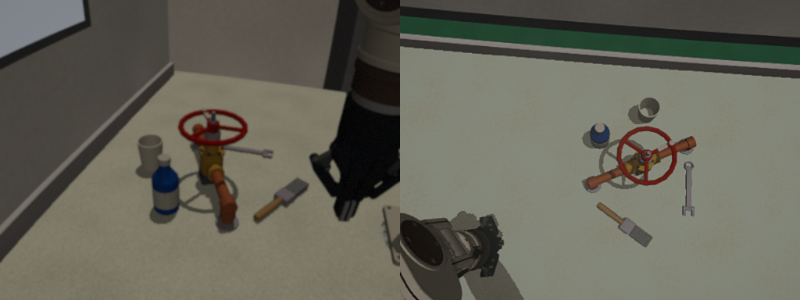

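```bash
python3 -c "
from rig import *
print(job_done(), get_obs()['time'])"
```

```text
the job is handed in; nothing more can be done
the job is handed in; nothing more can be done
```

I shut the valve snugly and then opened it by about half a turn of the drive. I let go and handed the job in at about 23 s of the 67 s allowed.

- **Closing:** I pushed a spoke clockwise with the closed fingers until the moment climbed from about 0.27 N m to about 0.62 N m. That is snug, about 0.1 rad into the rubber by the finger's travel and well below the damaging 1.3 N m.
- **Opening:** About 1.8 rad of free play turned with almost no resistance and was not counted. After the drive took hold, I turned it a further 3.19 rad by the finger's travel (3.16 rad by camera). That is about half a turn (3.14 rad), counted from between snug and just shut.
- **Final state:** The arm is clear of everything. The bottle, cup, wrench and brush were found where they started, within the networks' error.

**What disagreed or was not checked:**
- **Wheel yaw after release:** the cameras read 5.25–5.28 rad, against 5.35–5.36 rad just before. I take this as the loose wheel slipping back about 0.1 rad within its free play, which leaves the drive nut in place. A camera bias with the finger in view is also possible.
- **Stem lift:** I did not confirm the 2 mm rise directly, because it is only about one pixel in the side camera. It rests on the turning angle and the moment.
- **Start of engagement:** I know the point where the drive took hold to within about 0.05 rad.

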